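Snug the adjustable wrench and tighten the key machine's clamp nut

TASK

The adjustable wrench lies round the brass clamp nut of the key-cutting machine, but its jaws are too wide. With a fingertip, gently roll its worm until the jaws just fit the nut, then swing the handle clockwise (seen from above) until you feel the nut go tight, and no farther. Let go with the snug wrench left lying on the nut, and leave the padlock, the dish and the screwdriver alone.

Things in the scene. Friction and masses are not known exactly. Their poses are not given: they have to be found in the camera images.
- machine: key-cutting machine, fixed: oak plinth 300 x 400 mm with a flat grey bed 270 x 370 mm whose top is 40 mm above the origin (origin: centre of the underside, on the counter; z up). The wrench lies flat on the bed. Motor, cutter and key vice, up to 90 mm above the bed, stand along its +y edge (machine y above 120 mm)
- nut_center (a point): centre, half-way up, of the brass hexagon clamp nut: 30 mm across flats, 34.6 mm across corners, 18 mm high, standing on the bed at machine x = 50, y = 70 mm; a dark stud 20 mm thick rises 8 mm above it. It turns about its upright axis
- nut_mark (a point): the corner of the nut with the red paint mark, at its top face, 17.3 mm from the nut's axis
- nut (a joint): angle of the nut on its stud in rad, growing clockwise seen from above (tightening). It starts between 0 and 0.2, turns against an even drag of about 0.25 N m and runs home at 0.80
- mouth (a point): point of the wrench, half-way up, where the nut's axis lies when snug: 15 mm from the fixed jaw's face, 19 mm before the throat. Wrench axes: x out of the mouth, handle along -x, y to the fixed jaw, z up. Loose steel adjustable wrench 240 mm long, 16 mm thick, 0.45 kg, lying with the jaws 35 to 37 mm apart round the nut, handle roughly along machine -y
- wrench_grip (a point): centre of a good place to grasp the blue handle, 160 mm behind the mouth point along wrench -x, half-way up; same axes. The handle is 23 mm wide (along y) and 16 mm thick, from 101 to 226 mm behind the mouth point
- worm: dark knurled adjusting roller of the wrench, 19 mm in diameter, 14 mm long, grippy, spinning about wrench y (its reported orientation turns with it). Origin at its centre: 46 mm behind and 8.5 mm to the wrench -y side of the mouth point, 11 mm above the bed; its crest is 20.5 mm above the bed, 4.5 mm proud of the wrench. Pressed with over 35 N it is damaged
- jaw (a joint): travel of the moving jaw in m, growing as it closes: gap = 36 mm minus this, so it meets the nut at about 0.006. Rolling the worm's crest towards the nut (wrench +x) closes it 1 mm per 10 mm of stroke (about 5 N along the stroke, so press 9 to 15 N). A shut gripper's flat tip must stay over the crest: strokes of about 15 mm, lift, go back, repeat. Once snug, the tip slips
- padlock: loose brass padlock, body 20 x 42 x 38 mm, 63 mm high with its shackle, standing on the bed near its robot-side left corner; leave alone; origin under its centre
- dish: loose round wooden dish of lock pins, 72 mm wide, 22 mm high, on the counter to the left of the machine; leave alone; origin under its centre
- screwdriver: loose screwdriver with a red handle lying on the counter to the robot's right; leave alone
- stud (a joint): springy twist of the stud in rad, clockwise positive, 6 N m per rad, added to the nut's angle: a reading of the tightening torque. About 0.04 while the nut runs; once the nut is home it grows with the wrench. The nut is tight when it is home and the twist is 0.1 to 0.2 (0.6 to 1.2 N m, 4 to 7.5 N at the handle's grasp point); above 0.27 (1.6 N m, 10 N) it is overtightened. Let go, it springs back part of the way
Things that resemble listed ones, but are neither listed nor needed, are in the scene too. Of the things like the part that bears mouth, leave any that is pink or red; of the rest the larger one is meant.

How it is judged:
On the way, in this order (a step that is already met when the one before it is completed fails the run):
1. the worm has been rolled until the jaws just fit the nut (gap within 1.5 mm of 30 mm) and the nut is not yet turned (value of joint jaw above 0.0045 m and horizontal distance between mouth and nut_center below 0.009 m and distance of nut_mark from where it was at the start of the episode below 0.005 m), for 0.2 s.
2. the wrench, still snug on the nut, has turned it clockwise until tight (nut home, angle above 0.78 rad, with the stud twisted over 0.07 rad) (value of joint nut above 0.78 rad and value of joint stud above 0.07 rad and value of joint jaw above 0.004 m and horizontal distance between mouth and nut_center below 0.01 m), for 0.1 s.
At the end, for the whole second after the job is handed in: the nut is tight (home, angle above 0.78 rad, after letting go) and still; the wrench lies flat on the bed with the nut between its jaws (mouth point within 10 mm of the nut's axis) and the jaw gap within 2 mm of the nut's 30 mm (value of joint nut above 0.78 rad and value of joint jaw above 0.004 m and horizontal distance between mouth and nut_center below 0.01 m and z of mouth in the frame of machine below 0.053 m and angle between mouth's own z axis and vertical below 0.1 rad and velocity of joint nut below 0.05 rad/s); the robot touches nothing.
It fails at once if the worm pressed with more than 35 N (contact force between anything else and worm above 35 N).
It fails at once if the nut turned while the jaws are loose (mark moved over 6 mm with the gap over 32.5 mm), which rounds its corners (distance of nut_mark from where it was at the start of the episode above 0.006 m and value of joint jaw below 0.0035 m).
It fails at once if the nut overtightened (stud twisted over 0.27 rad, 1.6 N m) (value of joint stud above 0.27 rad).
It fails at once if the padlock, the dish or the screwdriver moved more than 15 mm (distance of any of padlock, dish, screwdriver from where it was at the start of the episode above 0.015 m).
It also fails if it takes over 72 s, if anything falls off the work surface, if the arm or the gripper's body presses on something with over 40 N, if the wrist force passes 120 N, or if a joint passes its speed limit or range.

ROBOT

A 6-joint arm with a two-finger parallel gripper is mounted at the origin on the work surface. World frame = base frame: x ahead of the robot, y to its left, z up, the work surface at z = 0. Lengths are in m, angles in rad, forces in N, time in s.
With the tool pointing down it reaches from about 0.35 to 0.875 m from the base axis. Payload 4.2 kg.
Tool frame: the origin (TCP) lies midway between the tips of the shut fingers; the grasp point (between the pads) lies 19 mm behind it (bot.grip_point_offset is the distance from the TCP to the grasp point, in m); z points along the fingers, y is the direction in which the jaws open and shut (so a half turn about z gives the same grasp; the last joint's range is limited). The gripper opens to 87 mm and grips with 3 to 60 N. Pads are 19 mm wide; open, the fingers measure 117 mm over their backs; the gripper's body (75 mm by 190 mm) begins 51 mm behind the grasp point.
Start: joints at [-1.01, 0.385, 0.008, 0, -1.194, -0.259], TCP at [0.186, -0.597, 0.223] pointing down, gripper open.
Joint ranges: [-3.14, 3.14], [-1.21, 2.06], [-1.07, 1.41], [-3.16, 2.05], [-2.99, -0.16], [-3.1, 3.1]. Speed limits (rad/s): [2.79, 2.79, 3.14, 3.14, 3.14, 3.14].

INTERFACE

Orientations are given as a rotation vector (axis times angle).
In Python, from station import status, cams, order, bot gives the robot as it stands.
- The arm moves only by the shell command python3 -m pendant 'ROWS' [FORCE]. ROWS is text: rows parted by semicolons, each of 5 numbers parted by spaces: the shift along the tool's x, y, z in m, then the turn about the tool's z in degrees, then the opening, from 0 (shut) to 1 (fully open). In form: tx ty tz spin hand; .... A call has 1 to 12 rows; each row shifts and turns the commanded pose from where the row before left it, along the tool's axes as they then stand; what a row does not reach is not made up. A row lasts 1/10 s, in which the tool goes at most 50 mm and 8.59 degrees, less where a joint would pass 70% of its speed; a pose out of reach is approached as far as the arm can. A call with a gripper value outside its range is refused whole. The fingers move at their own pace and stop on an object; FORCE is the grip in N (left out, the last holds). Time passes only in rows, so rows that do not move let the fingers close. It gives the time, the measured TCP pose, the force and the opening at its end, in the units of the state.
- status.state(): the state, without advancing time (a new reading comes with each control period).
- cams.read_camera(name): name is "scene" or "top" or "wrist"; returns a dict with "img" (420x560x3 uint8, blue, green, red), "z_map" (420x560 float32, m along the optical axis (not along the pixel's ray), 0 where there is no reading), "fx", "fy", "cx", "cy" (pixels), "D" ([k1, k2, p1, p2, k3] as OpenCV has them; the pictures are not rectified), "rvec" (rotation vector, rad) and "tvec" (3), from world to camera coordinates, as OpenCV has them. Camera axes: x right, y down, z forward; pixel columns grow to the right and rows downward; lengths in m; the calibration is good to about 2 mm. A picture is of the moment at which its call begins.
- order.finish_job(): hands the job in, once; it reports no verdict.
The state is a dict: "time": time; "q": joint angles; "qvel": joint speeds; "joint_torque": joint torques, N m; "tcp_pos": TCP position; "ee_rot": TCP orientation; "wrist_force": force on the tool from outside, world axes, zero at the start; "moment": the same for the moment, N m; "width": finger opening in m.
Only numpy, scipy, OpenCV 4.12 (cv2) and the standard library are available. Lean on these libraries where they do the work, as an engineer would, in place of code of your own. Each camera call takes 0.05 s, during which the arm holds its last target.

## Working session

There is one attempt and no reset: what is moved stays moved. The work goes in short steps, Python scripts to look and compute and a shell command to move; the robot and the scene stay as the last step left them, time stands still between calls to the robot, and variables do not carry over. Pictures are saved under pics/ and viewed, and the job is handed in when it is done.

```bash
ls; mkdir -p pics
python3 - <<'E'
from station import status,cams
import cv2,numpy as np
print(status.state())
for n in ["scene","top","wrist"]:
    c=cams.read_camera(n)
    cv2.imwrite(f"pics/{n}0.png",c["img"]); np.savez(f"pics/{n}0.npz",**c)
    print(n,c["fx"],c["cx"],c["D"],c["rvec"],c["tvec"])
E
```

```text
pics
{'time': 0.0, 'q': array([-1.01036515e+00,  3.85531659e-01,  6.60172271e-03, -5.17552381e-04,
       -1.19398702e+00, -2.58555698e-01]), 'qvel': array([1.11390066e-03, 2.78116620e-03, 2.60533693e-04, 1.25716958e-03,
       1.05858197e-03, 3.58910932e-05]), 'joint_torque': array([-1.70986350e-03, -3.90666211e+01,  1.87406176e+01,  4.21982691e+00,
        1.10756583e-02, -2.08424112e-04]), 'tcp_pos': array([ 0.18563014, -0.59615309,  0.22146244]), 'ee_rot': array([ 0.47202908, -3.10551919, -0.00335608]), 'wrist_force': array([ 1.08459794, -0.21243665, -0.2366253 ]), 'moment': array([ 0.0413104 , -0.02355158, -0.00553825]), 'width': 0.08733750984907282}
scene 538.9577343449897 272.633522178669 [-0.18911892  0.          0.          0.          0.        ] [ 1.65156699  1.59716265 -0.86458843] [-0.00871555 -0.23944758  1.86862532]
top 390.93436333938814 279.11084888366236 [0.00523759 0.         0.         0.         0.        ] [ 2.16686974 -2.12912659  0.15617247] [-0.02588964  0.57129698  1.16724558]
wrist 339.46533818148606 280.1912970196383 [-0.05426611  0.          0.          0.          0.        ] [-1.7437485  -2.3670137  -0.36559721] [ 0.62378799 -0.0365323   0.39177279]
```

View pics/scene0.png

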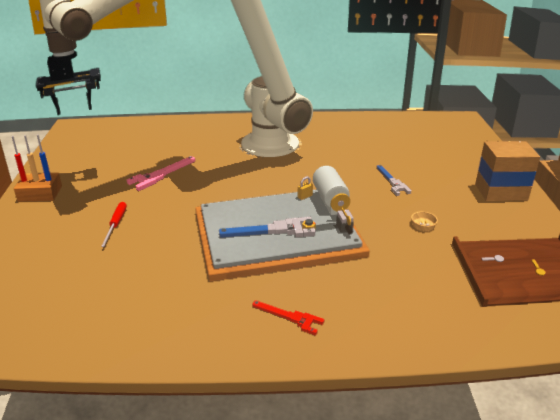

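View pics/top0.png

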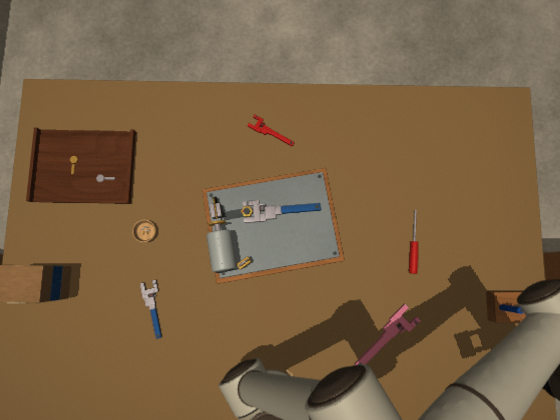

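View pics/wrist0.png

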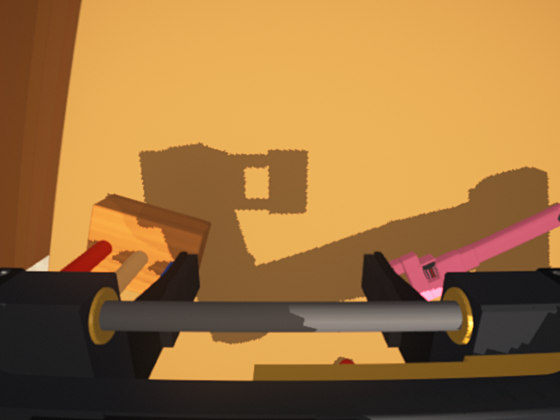

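Top picture: the machine is at about (272,225), the wrench lies with its nut at (248,211) and its blue handle runs to (320,208). The padlock is at (244,263), the dish at (145,231). I'll zoom in and measure.

```bash
cat > h.py <<'E'
import numpy as np,cv2
from scipy.spatial.transform import Rotation as R
def cam(c):
    K=np.array([[float(c["fx"]),0,float(c["cx"])],[0,float(c["fy"]),float(c["cy"])],[0,0,1]])
    Rm=R.from_rotvec(np.ravel(c["rvec"])).as_matrix(); return K,np.ravel(c["D"]),Rm,np.ravel(c["tvec"])
def ray(c,uv):
    K,D,Rm,t=cam(c); p=cv2.undistortPoints(np.float64(uv).reshape(-1,1,2),K,D).reshape(-1,2)
    d=np.c_[p,np.ones(len(p))]@Rm; return -Rm.T@t,d
def onz(c,uv,z):
    o,d=ray(c,uv); return o+d*((z-o[2])/d[:,2])[:,None]
def proj(c,X):
    K,D,Rm,t=cam(c); return cv2.projectPoints(np.float64(X).reshape(-1,1,3),np.ravel(c["rvec"]),t,K,D)[0].reshape(-1,2)
def cloud(c):
    z=c["z_map"]; v,u=np.nonzero(z>0); K,D,Rm,t=cam(c)
    o,d=ray(c,np.c_[u,v]); P=o+d*z[v,u][:,None]; return u,v,P
E
python3 - <<'E'
from h import *
c=np.load("pics/top0.npz")
im=c["img"][160:290,190:350]; cv2.imwrite("pics/topz.png",cv2.resize(im,None,fx=5,fy=4.6*5/4.6/1.1,interpolation=cv2.INTER_CUBIC)[:600])
# plinth/bed corners (guess) later; print height grid info
u,v,P=cloud(c)
b=(u>200)&(u<345)&(v>165)&(v<285)
h=P[:,2]; print(np.histogram(h[b],bins=np.arange(0,.14,.005)))
hsv=cv2.cvtColor(c["img"],cv2.COLOR_BGR2HSV)[v,u]
blue=b&(hsv[:,0]>100)&(hsv[:,0]<125)&(hsv[:,1]>150)
print("blue",blue.sum(),P[blue].mean(0),np.percentile(h[blue],[10,50,90]))
Q=P[blue][:,:2]; r=cv2.minAreaRect(np.float32(Q*1000));print(r)
b2=b&(h>.033)&(h<.046)
print(cv2.minAreaRect(np.float32(P[b2][:,:2]*1000)))
b3=b&(h>.02)
print(cv2.minAreaRect(np.float32(P[b3][:,:2]*1000)))
E
```

```text
(array([2219,   89,    0,   81, 1048,  456,  170, 4197, 3836,  136,  315,
        506,   69,   46,   24,   78,   98,   42,   26,   55,   73,   78,
        123,  167,  284,  297,   29,    0]), array([0.   , 0.005, 0.01 , 0.015, 0.02 , 0.025, 0.03 , 0.035, 0.04 ,
       0.045, 0.05 , 0.055, 0.06 , 0.065, 0.07 , 0.075, 0.08 , 0.085,
       0.09 , 0.095, 0.1  , 0.105, 0.11 , 0.115, 0.12 , 0.125, 0.13 ,
       0.135, 0.14 ]))
blue 224 [ 0.58420336 -0.0761861   0.05573234] [0.05266658 0.05562527 0.0588263 ]
((584.97509765625, -80.89875793457031), (19.808687210083008, 114.50302124023438), 5.3257269859313965)
((535.6558837890625, 2.3715057373046875), (277.2630615234375, 372.9347839355469), 11.213970184326172)
((538.3717651367188, 4.6594085693359375), (300.0077209472656, 399.96746826171875), 11.121179580688477)
```

View pics/topz.png

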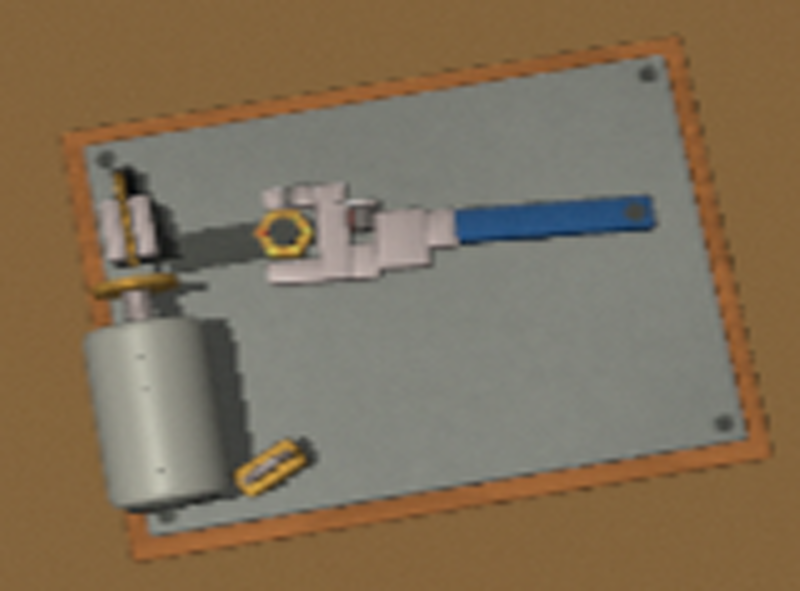

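```bash
python3 - <<'E'
from h import *
from station import status
s=status.state(); Rt=R.from_rotvec(s["ee_rot"]).as_matrix()
c=np.load("pics/wrist0.npz"); o,d=ray(c,[[280,210],[280,60],[280,400]])
print("cam in tool",Rt.T@(o-s["tcp_pos"])); print(d@Rt)
print("tool delta",Rt.T@(np.array([.583,.03,.22])-s["tcp_pos"]))
E
python3 -m pendant '-0.035 0.03 0 0 0; -0.035 0.03 0 0 0; -0.035 0.03 0 0 0; -0.035 0.03 0 0 0; -0.035 0.03 0 0 0; -0.035 0.03 0 0 0; -0.035 0.03 0 0 0; -0.035 0.03 0 0 0; -0.035 0.03 0 0 0; -0.035 0.03 0 0 0; -0.035 0.03 0 0 0; -0.035 0.03 0 0 0'
```

```text
cam in tool [ 0.08323507  0.00034433 -0.16177987]
[[-2.91355731e-01 -5.48648035e-04  9.56662800e-01]
 [ 1.35021143e-01 -3.25946721e-04  1.09099645e+00]
 [-8.34262949e-01 -8.50162581e-04  7.85615279e-01]]
tool delta [-0.56550748  0.47993102  0.00245736]
time: 1.35
tcp_pos: [0.4803, -0.1263, 0.2226]
ee_rot: [-0.473, 3.106, 0.0]
wrist_force: [0.6, -1.5, -0.5]
width: 0.0029
```

```bash
python3 -m pendant '-0.037 0.03 0 -6 0; -0.04 0.025 0 -8.5 0; -0.042 0.02 0 -8.5 0; -0.032 0.01 0 -8.5 0; 0 0 0.01 -8.5 0; 0 0 0.01 -8.5 0; 0 0 0.01 -8.5 0; 0 0 0.01 -8.5 0; 0 0 0.01 -8.5 0; 0 0 0.01 -4 0; 0 0 0 0 0'
cat > look.py <<'E'
from h import *
from station import status,cams
import sys
s=status.state(); c=cams.read_camera(sys.argv[1]); n=sys.argv[2]
np.savez(f"pics/{n}.npz",**c,tcp=s["tcp_pos"],rot=s["ee_rot"]); cv2.imwrite(f"pics/{n}.png",c["img"])
Rt=R.from_rotvec(s["ee_rot"]).as_matrix()
print(s["time"],s["tcp_pos"],"az x",np.degrees(np.arctan2(Rt[1,0],Rt[0,0])),s["wrist_force"],s["moment"],s["q"])
E
python3 look.py wrist w1
```

```text
time: 2.45
tcp_pos: [0.5749, 0.0175, 0.1607]
ee_rot: [2.319, -2.115, -0.004]
wrist_force: [-0.5, -0.1, 0.3]
width: 0.0008
2.45 [0.57492429 0.01751078 0.16072952] az x -84.74322514448768 [-0.5335633 -0.0569682  0.3129772] [-0.00873954  0.07625166 -0.01666088] [ 3.11618912e-01  3.54230135e-01 -2.03204330e-01 -7.50281211e-04
 -1.01735769e+00 -2.19475749e-01]
```

View pics/w1.png

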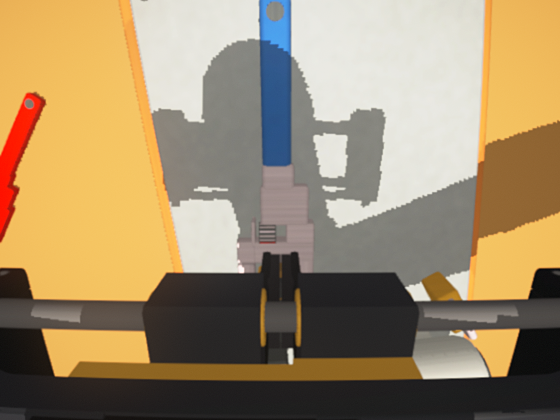

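The wrist picture shows the blue handle (260–292, to row 165) and the worm at about (266,233); the nut is hidden under the gripper.

Run:
```python
from h import *
c=np.load("pics/w1.npz"); im=c["img"]
cv2.imwrite("pics/w1z.png",cv2.resize(im[150:290,210:350],None,fx=4.2,fy=4.2,interpolation=cv2.INTER_CUBIC))
u,v,P=cloud(c); hsv=cv2.cvtColor(im,cv2.COLOR_BGR2HSV)[v,u]
blue=(hsv[:,0]>95)&(hsv[:,0]<125)&(hsv[:,1]>120)&(P[:,2]>.04)&(u<320)
print(blue.sum(),np.percentile(P[blue][:,2],[5,50,95]))
W=onz(c,np.c_[u,v][blue],.056); print(cv2.minAreaRect(np.float32(W[:,:2]*1000)))
k=(u>250)&(u<290)&(v>215)&(v<245)&(P[:,2]>.0575)
print("worm",k.sum(),P[k].min(0),P[k].max(0),P[k].mean(0))
print(onz(c,[[266,233]],.06), "bed z",np.median(P[(u>200)&(u<230)&(v>20)&(v<60)][:,2]))
```

```text
4457 [0.05403413 0.05555293 0.05686446]
((586.611328125, -78.91502380371094), (21.606042861938477, 116.8997802734375), 5.702447891235352)
worm 268 [0.57636341 0.02924033 0.05750086] [0.59044954 0.04581968 0.0617335 ] [0.58336472 0.03727776 0.05950627]
[[0.58439599 0.03549242 0.06      ]] bed z 0.03976305179223405
```

View pics/w1z.png

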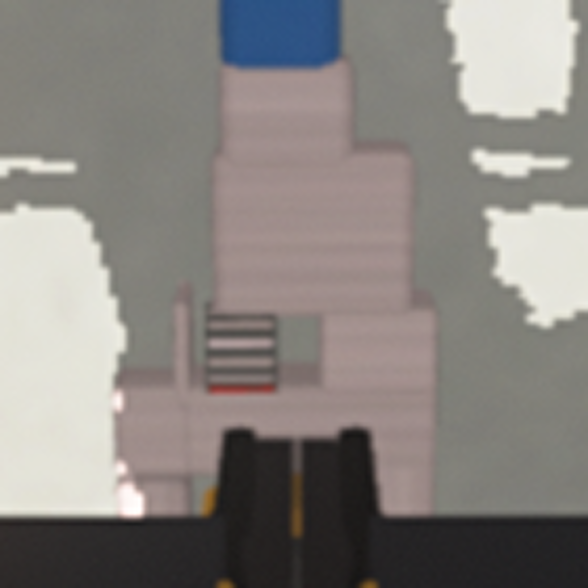

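```bash
python3 -m pendant '-0.006 -0.005 0.03 0 0; -0.006 -0.0055 0.03 0 0; 0 0 0.03 0 0; 0 0 0.005 0 0; 0 0 0 0 0' 60; python3 -m pendant '0 0 0.001 0 0;0 0 0 0 0'; python3 -m pendant '0 0 0.001 0 0; 0 0 0 0 0';python3 -c "
from station import status;s=status.state();print(s['tcp_pos'],s['wrist_force'])"
```

```text
time: 3.0
tcp_pos: [0.5855, 0.0305, 0.0674]
ee_rot: [2.32, -2.116, -0.0]
wrist_force: [1.1, -0.5, -0.2]
width: 0.0004
time: 3.2
tcp_pos: [0.5867, 0.0309, 0.0684]
ee_rot: [-2.319, 2.115, -0.003]
wrist_force: [0.4, -0.4, 0.2]
width: 0.0005
time: 3.4
tcp_pos: [0.5858, 0.0307, 0.0664]
ee_rot: [-2.321, 2.116, -0.001]
wrist_force: [-0.3, -0.5, -0.5]
width: 0.0005
[0.58583663 0.03068872 0.06635706] [-0.28145257 -0.48973148 -0.51672227]
```

```bash
for i in 1; do python3 -m pendant '0 0 0.002 0 0; 0 0 0 0 0'|grep -E 'tcp|force'; python3 -m pendant '0 0 0.001 0 0; 0 0 0 0 0'|grep -E 'tcp|force'; python3 -m pendant '0 0 0.001 0 0; 0 0 0 0 0'|grep -E 'tcp|force'; python3 -m pendant '0 0 0.001 0 0; 0 0 0 0 0'|grep -E 'tcp|force'; done
```

```text
tcp_pos: [0.5854, 0.0306, 0.0635]
wrist_force: [-0.4, 0.2, -0.9]
tcp_pos: [0.5854, 0.0306, 0.0623]
wrist_force: [0.5, -0.8, 0.4]
tcp_pos: [0.5854, 0.0306, 0.0613]
wrist_force: [0.8, 0.3, -0.4]
tcp_pos: [0.5856, 0.0306, 0.0609]
wrist_force: [-0.5, 0.5, 1.8]
```

```bash
python3 -m pendant '0 0 0.0007 0 0; 0 0 0 0 0'|grep -E 'tcp|force'; python3 -m pendant '0 0 0.0007 0 0; 0 0 0 0 0'|grep -E 'tcp|force'
```

```text
tcp_pos: [0.5857, 0.0306, 0.0607]
wrist_force: [-2.3, 0.2, 5.7]
tcp_pos: [0.5857, 0.0306, 0.0607]
wrist_force: [-4.1, 0.4, 9.3]
```

```bash
python3 -m pendant '0 0 0.0005 0 0; -0.002 0 0 0 0; -0.002 0 0 0 0'|grep -E 'tcp|force'; python3 -m pendant '-0.003 0 0 0 0; -0.003 0 0 0 0'|grep -E 'tcp|force';python3 -m pendant '-0.003 0 0 0 0; -0.002 0 0 0 0'|grep -E 'tcp|force'; python3 -m pendant '0 0 -0.007 0 0;0 0 0 0 0'|grep -E 'tcp|force'
```

```text
tcp_pos: [0.5855, 0.0329, 0.0606]
wrist_force: [-1.6, -7.3, 9.4]
tcp_pos: [0.5849, 0.0387, 0.0606]
wrist_force: [-2.2, -6.8, 10.1]
tcp_pos: [0.5844, 0.0437, 0.0606]
wrist_force: [-0.8, -6.7, 9.8]
tcp_pos: [0.5848, 0.0458, 0.0664]
wrist_force: [0.6, 0.1, -0.0]
```

```bash
python3 look.py wrist w2; python3 look.py top t2
python3 - <<'E'
from h import *
c=np.load("pics/w2.npz"); a=cv2.resize(c["img"][150:330,190:370],(600,600),interpolation=cv2.INTER_CUBIC);cv2.imwrite("pics/w2z.png",a)
c=np.load("pics/t2.npz"); cv2.imwrite("pics/t2z.png",cv2.resize(c["img"][185:235,215:335],None,fx=6.6,fy=6.6,interpolation=cv2.INTER_CUBIC))
E
```

```text
5.5 [0.58476171 0.04576253 0.06642673] az x -84.7150128632122 [ 0.64028472  0.10509351 -0.04475875] [ 0.07355579  0.08362593 -0.03348058] [ 3.53981790e-01  4.73863448e-01 -2.85371494e-01 -1.17648232e-04
 -8.09457122e-01 -2.61660918e-01]
5.55 [0.5844298  0.04581108 0.06590523] az x -84.7177279548553 [ 0.2532866  -0.21419454  0.42704261] [0.05717361 0.07986588 0.01339173] [ 3.54143710e-01  4.74454442e-01 -2.85867805e-01 -4.29846962e-04
 -8.09241405e-01 -2.61654592e-01]
```

View pics/w2z.png

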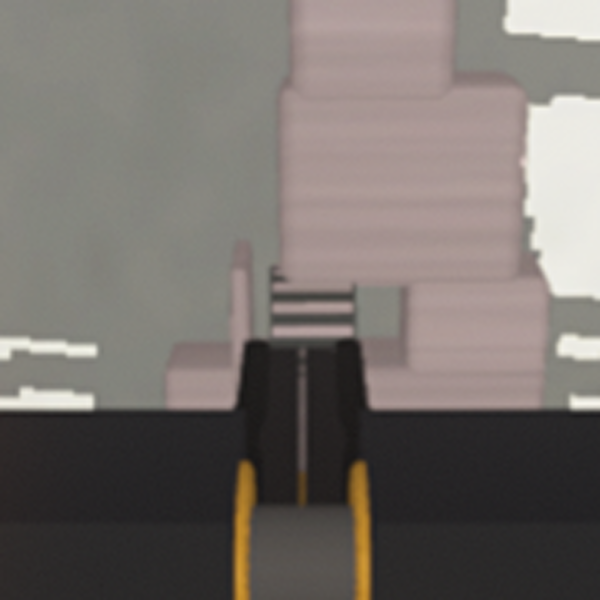

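View pics/t2z.png

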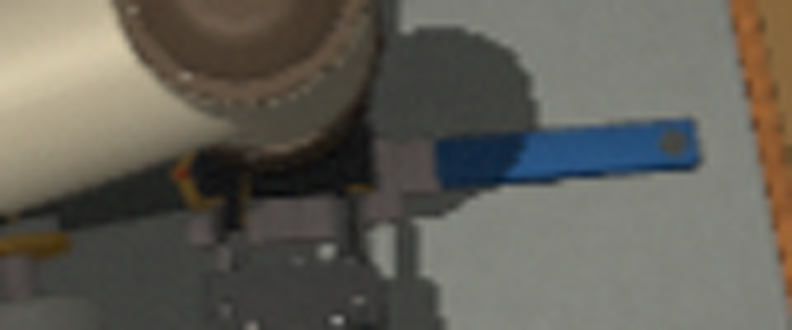

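The worm has turned (the red line has gone from its visible face) and the force was about 10 N down and 7 N along. I'll repeat.

```bash
python3 -m pendant '0.015 0.001 0 0 0;0 0 0.0055 0 0; 0 0 0.001 0 0; 0 0 0.0005 0 0; 0 0 0 0 0'|grep -E 'tcp|force'; python3 -m pendant '-0.003 0 0 0 0; -0.004 0 0 0 0'|grep -E 'tcp|force';python3 -m pendant '-0.004 0 0 0 0; -0.004 0 0 0 0;0 0 0 0 0'|grep -E 'tcp|force'; python3 -m pendant '0 0 -0.007 0 0;0.015 0 0 0 0; 0 0 0.0055 0 0; 0 0 0.001 0 0; 0 0 0.0005 0 0; 0 0 0 0 0'|grep -E 'tcp|force';  python3 -m pendant '-0.003 0 0 0 0; -0.004 0 0 0 0'|grep -E 'tcp|force';python3 -m pendant '-0.004 0 0 0 0; -0.004 0 0 0 0;0 0 0 0 0'|grep -E 'tcp|force'; python3 -m pendant '0 0 -0.007 0 0; 0.02 0 -0.03 0 0; 0.02 0 -0.03 0 0; 0.02 0 -0.03 0 0;0 0 0 0 0'; python3 look.py wrist w3
```

```text
tcp_pos: [0.5848, 0.0294, 0.0605]
wrist_force: [-3.4, -2.0, 12.0]
tcp_pos: [0.5844, 0.0353, 0.0606]
wrist_force: [-1.8, -8.0, 11.6]
tcp_pos: [0.584, 0.0439, 0.0606]
wrist_force: [-1.3, -4.4, 10.4]
tcp_pos: [0.585, 0.0293, 0.0604]
wrist_force: [-3.0, -3.7, 13.0]
tcp_pos: [0.5847, 0.0353, 0.0605]
wrist_force: [-0.7, -7.3, 12.1]
tcp_pos: [0.5845, 0.044, 0.0605]
wrist_force: [-1.7, -5.0, 12.0]
time: 8.2
tcp_pos: [0.5912, -0.0158, 0.1595]
ee_rot: [-2.315, 2.115, -0.008]
wrist_force: [0.8, 0.1, 0.6]
width: 0.0007
8.2 [ 0.59118989 -0.01575243  0.15950703] az x -84.8127565723579 [0.7652721  0.05159111 0.63383853] [0.07261908 0.04864238 0.00252584] [ 0.24755993  0.37542458 -0.17430731  0.00129561 -1.01318827 -0.15770729]
```

View pics/w3.png

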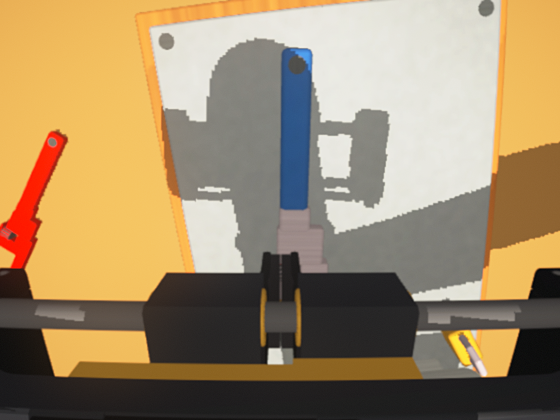

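```bash
python3 - <<'E'
from h import *
c=np.load("pics/w3.npz"); im=c["img"];u,v,P=cloud(c); hsv=cv2.cvtColor(im,cv2.COLOR_BGR2HSV)[v,u]
blue=(hsv[:,0]>95)&(hsv[:,0]<125)&(hsv[:,1]>120)&(P[:,2]>.04)&(u<330)
W=onz(c,np.c_[u,v][blue],.056); print(cv2.minAreaRect(np.float32(W[:,:2]*1000)))
E
python3 -m pendant '-0.04 -0.002 -0.01 0 0;-0.04 0 -0.01 0 0; -0.04 0 0 0 0; 0 0 0 0 0'; python3 look.py wrist w4
```

```text
((586.22021484375, -79.81616973876953), (21.511388778686523, 119.5127944946289), 4.745630741119385)
time: 8.65
tcp_pos: [0.5785, 0.1096, 0.1739]
ee_rot: [2.326, -2.11, -0.003]
wrist_force: [-0.4, 0.3, 0.1]
width: 0.0008
8.65 [0.57850536 0.10962875 0.17388528] az x -84.42740485266233 [-0.39317062  0.31480983  0.11524754] [ 0.05179317  0.07620509 -0.0068094 ] [ 0.46140142  0.36305911 -0.15293425 -0.00154422 -1.0566289  -0.36337993]
```

View pics/w4.png

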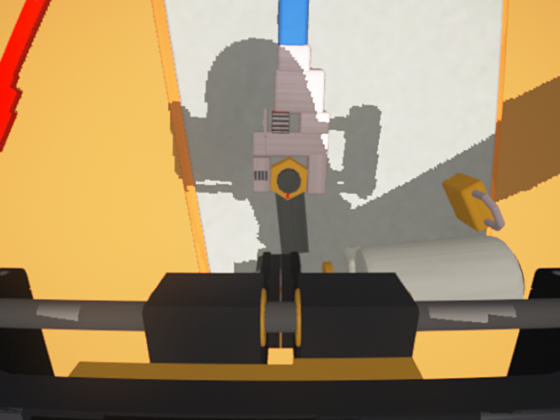

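Run:
```python
from h import *
c=np.load("pics/w4.npz"); im=c["img"]
cv2.imwrite("pics/w4z.png",cv2.resize(im[100:210,235:345],(770,770),interpolation=cv2.INTER_CUBIC)[:, :][:,:])
cv2.imwrite("pics/w4z.png",cv2.resize(im[100:205,235:345],(620,592),interpolation=cv2.INTER_CUBIC))
```

```text
(no output)
```

View pics/w4z.png

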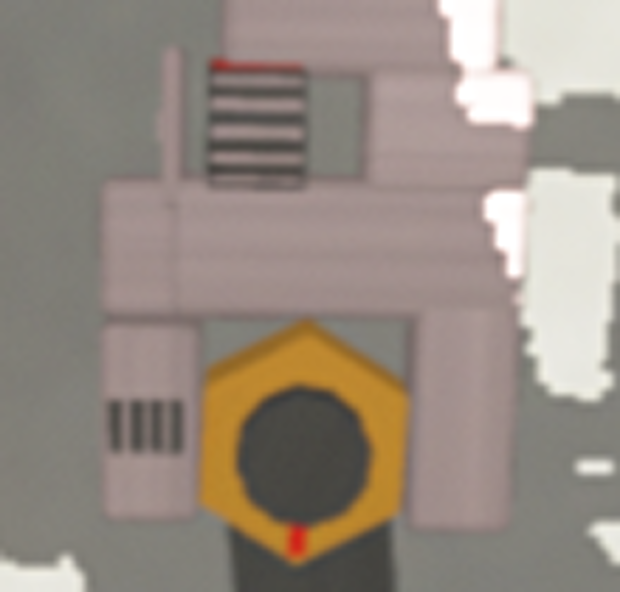

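Seen close up: the nut's flats are at 202 and 408, the jaw faces at 198 and 412, so the gap is about 31.5 mm. The mark has not moved. Two more strokes.

Run:
```python
from h import *
c=np.load("pics/w4.npz")
f=lambda a,b:[235+(a+.5)*110/620-.5,100+(b+.5)*105/592-.5]
print(onz(c,[f(257,122)],.06),onz(c,[f(303,455)],.066),onz(c,[f(198,430),f(412,430)],.056),onz(c,[f(202,440),f(408,440)],.058))
Rt=R.from_rotvec(c["rot"]).as_matrix()
w=onz(c,[f(257,122)],.06)[0]; print(Rt.T@(w-c["tcp"]))
```

```text
[[0.58494585 0.03810338 0.06      ]] [[0.57392403 0.08339111 0.066     ]] [[0.58934264 0.0832174  0.056     ]
 [0.55775887 0.08014947 0.056     ]] [[0.58860383 0.0842502  0.058     ]
 [0.55837208 0.08131431 0.058     ]]
[0.07188178 0.00028686 0.11384262]
```

```bash
python3 -m pendant '0.04 0 0.02 0 0; 0.039 0 0.03 0 0; 0 0 0.035 0 0; 0 0 0.025 0 0; 0 0 0 0 0; 0 0 0.005 0 0;0 0 0.001 0 0;0 0 0.001 0 0;0 0 0 0 0'|grep -E 'tcp|force'; python3 -m pendant '-0.003 0 0 0 0; -0.004 0 0 0 0'|grep -E 'tcp|force';python3 -m pendant '-0.004 0 0 0 0; -0.004 0 0 0 0;0 0 0 0 0'|grep -E 'tcp|force'
```

```text
tcp_pos: [0.5871, 0.0266, 0.0599]
wrist_force: [-0.7, -2.6, 4.5]
tcp_pos: [0.5869, 0.0322, 0.0605]
wrist_force: [-0.4, -8.6, 9.2]
tcp_pos: [0.5866, 0.0411, 0.0607]
wrist_force: [-0.8, -4.9, 7.3]
```

```bash
python3 -m pendant '-0.003 0 0.0003 0 0; -0.002 0 0 0 0;0 0 0 0 0'|grep -E 'tcp|force'; python3 -m pendant '0 0 -0.007 0 0;0.014 0 0 0 0; 0 0 0.0055 0 0; 0 0 0.001 0 0; 0 0 0.0005 0 0; 0 0 0 0 0'|grep -E 'tcp|force';  python3 -m pendant '-0.003 0 0 0 0; -0.003 0 0 0 0'|grep -E 'tcp|force';python3 -m pendant '-0.003 0 0 0 0; -0.003 0 0 0 0'|grep -E 'tcp|force';python3 -m pendant '-0.002 0 0 0 0; 0 0 0 0 0'|grep -E 'tcp|force'; python3 -m pendant '0 0 -0.037 0 0; -0.03 0 -0.04 0 0; -0.04 0 -0.04 0 0; 0 0 0 0 0'; python3 look.py wrist w5;  python3 - <<'E'
from h import *
c=np.load("pics/w5.npz"); im=c["img"]
cv2.imwrite("pics/w5z.png",cv2.resize(im[95:215,235:345],(550,600),interpolation=cv2.INTER_CUBIC))
E
```

```text
tcp_pos: [0.5864, 0.0456, 0.0607]
wrist_force: [0.3, -6.7, 8.1]
tcp_pos: [0.5871, 0.0321, 0.0604]
wrist_force: [-1.9, -2.7, 14.0]
tcp_pos: [0.5867, 0.0361, 0.0606]
wrist_force: [-0.1, -11.8, 12.3]
tcp_pos: [0.5865, 0.0415, 0.0606]
wrist_force: [0.7, -11.9, 10.6]
tcp_pos: [0.5864, 0.0439, 0.0606]
wrist_force: [0.8, -10.7, 13.0]
time: 12.0
tcp_pos: [0.5821, 0.1157, 0.176]
ee_rot: [-2.318, 2.104, -0.008]
wrist_force: [0.3, -0.4, 0.3]
width: 0.0005
12.0 [0.58212514 0.11574517 0.17596286] az x -84.46633002089243 [ 0.29702885 -0.41664037  0.32381565] [ 0.0334751   0.07028981 -0.0155327 ] [ 0.46943774  0.3620596  -0.14992152  0.00120798 -1.04701568 -0.37347388]
```

View pics/w5z.png

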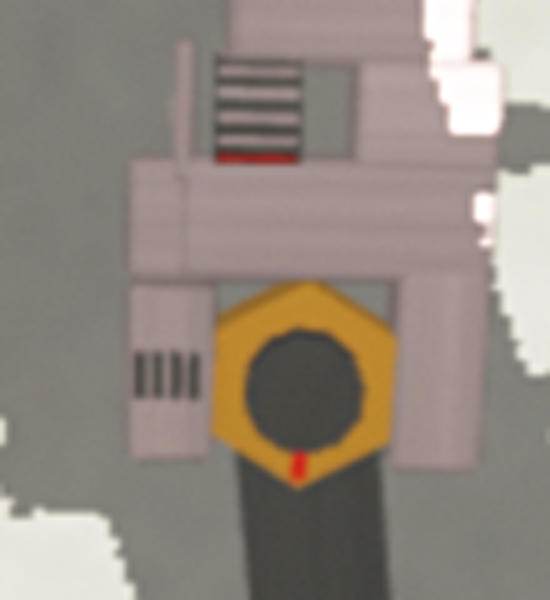

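Jaws now sit against both flats (212 and 395), and the drive force rose to slip level (~12 N): snug. The red mark is unmoved. Next, the handle.

```bash
python3 -m pendant '0.04 0 0 0 0.4; 0.05 0 0 0 0.4; 0.05 0 0.01 0 0.4; 0.05 0 0.02 0 0.4; 0 0 0.02 0 0.4; 0 0 0 0 0.4' 20; python3 look.py wrist w6;  python3 - <<'E'
from h import *
c=np.load("pics/w6.npz"); im=c["img"];u,v,P=cloud(c); hsv=cv2.cvtColor(im,cv2.COLOR_BGR2HSV)[v,u]
blue=(hsv[:,0]>95)&(hsv[:,0]<125)&(hsv[:,1]>120)&(P[:,2]>.045)&(u<330)&(P[:,2]<.065)
W=onz(c,np.c_[u,v][blue],.056); r=cv2.minAreaRect(np.float32(W[:,:2]*1000)); print(r)
Rt=R.from_rotvec(c["rot"]).as_matrix(); print(Rt.T@(np.array([*r[0],56])/1000-c["tcp"]))
E
```

```text
time: 12.65
tcp_pos: [0.5924, -0.075, 0.1172]
ee_rot: [2.312, -2.117, -0.012]
wrist_force: [-0.8, -1.0, -0.2]
width: 0.0331
12.65 [ 0.59240161 -0.07503922  0.11719831] az x -84.9740956782203 [-0.84771902 -0.98260115 -0.15049523] [ 0.05325408  0.15335942 -0.03080686] [ 0.14403607  0.43550368 -0.19556751 -0.00202579 -0.95011993 -0.05512521]
((586.1278686523438, -79.58232116699219), (21.491992950439453, 120.0796127319336), 4.631921768188477)
[0.0040409  0.00600656 0.06126031]
```

View pics/w6.png

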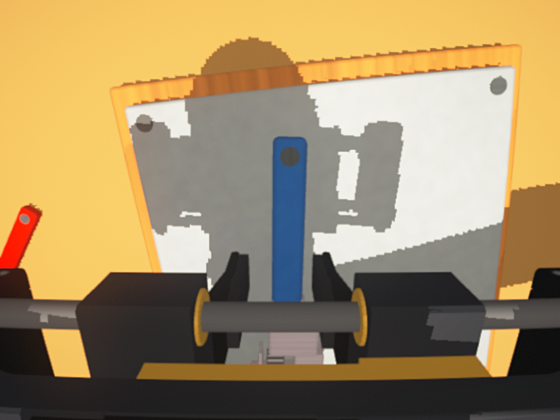

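```bash
python3 -m pendant '0 0.006 0.03 0 0.4; 0 0 0.03 0 0.4; 0 0 0.01 0 0.4; 0 0 0 0 0.4;0 0 0 0 0.4'; python3 look.py wrist w7
```

```text
time: 13.2
tcp_pos: [0.5914, -0.0729, 0.0537]
ee_rot: [-2.322, 2.114, -0.003]
wrist_force: [0.2, 0.2, 0.4]
width: 0.0344
13.2 [ 0.59143247 -0.07294234  0.05365421] az x -84.62128118618728 [0.19536268 0.165419   0.44304444] [-0.01743038  0.12725568 -0.01594979] [ 0.14908354  0.50294284 -0.27333771  0.00082446 -0.7922459  -0.05578496]
```

View pics/w7.png

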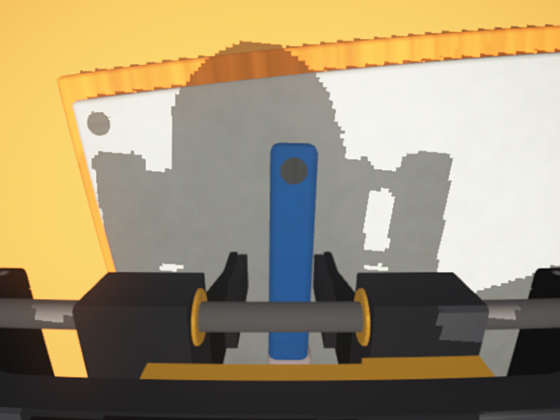

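Run:
```python
from h import *
from station import status
s=status.state();print(s["tcp_pos"],s["wrist_force"],s["width"])
c=np.load("pics/w7.npz"); im=c["img"];u,v,P=cloud(c); hsv=cv2.cvtColor(im,cv2.COLOR_BGR2HSV)[v,u]
blue=(hsv[:,0]>95)&(hsv[:,0]<125)&(hsv[:,1]>120)&(P[:,2]>.045)&(u<330)&(P[:,2]<.065)
W=onz(c,np.c_[u,v][blue],.056); r=cv2.minAreaRect(np.float32(W[:,:2]*1000)); print(r)
Rt=R.from_rotvec(c["rot"]).as_matrix(); print(Rt.T@(np.array([*r[0],56])/1000-s["tcp_pos"]))
d=[proj(c,s["tcp_pos"]+Rt@np.array([0,y,0])) for y in (-.017,0,.017)];print(d)
cv2.imwrite("pics/w7z.png",cv2.resize(im[230:300,210:350],(800,400),interpolation=cv2.INTER_CUBIC))
```

```text
[ 0.5916185  -0.07302305  0.05403561] [-0.57723792  0.58639646  0.25589479] 0.034939773949207935
((586.3797607421875, -78.90866088867188), (21.715497970581055, 122.16142272949219), 4.322097301483154)
[ 0.00536953  0.00576286 -0.00197517]
[array([[247.03273912, 270.60879818]]), array([[279.23107495, 270.63384333]]), array([[311.43612089, 270.60253131]])]
```

View pics/w7z.png

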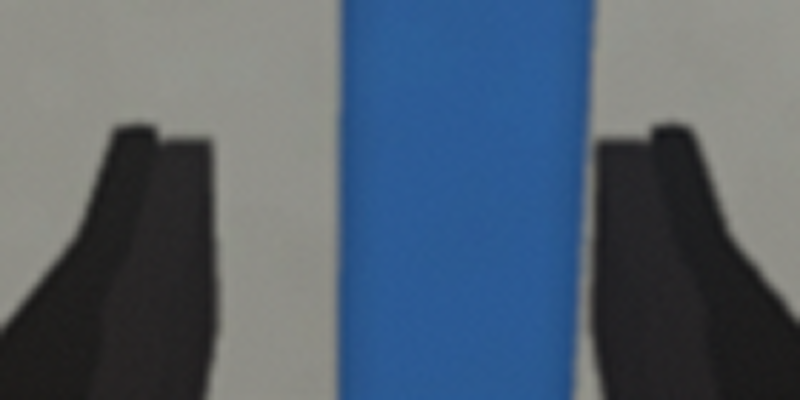

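```bash
python3 -m pendant '0 0.006 0 0 0.4; 0.002 0 0.004 0 0.4; 0 0 0.004 0 0.4; 0 0 0 0 0.4'|grep -E 'tcp|force|width'; python3 look.py wrist w8
python3 - <<'E'
from h import *
c=np.load("pics/w8.npz"); im=c["img"]
cv2.imwrite("pics/w8z.png",cv2.resize(im[230:300,210:350],(800,400),interpolation=cv2.INTER_CUBIC))
E
```

```text
tcp_pos: [0.5839, -0.0762, 0.0438]
wrist_force: [-0.3, 0.0, 0.1]
width: 0.0348
13.65 [ 0.58387597 -0.07618935  0.04384771] az x -84.72719138368927 [-0.27838273  0.00266974  0.11696203] [0.04240471 0.12771373 0.01060043] [ 1.45009714e-01  5.07619941e-01 -2.97010973e-01 -1.83475512e-04
 -7.67157892e-01 -5.28496606e-02]
```

View pics/w8z.png

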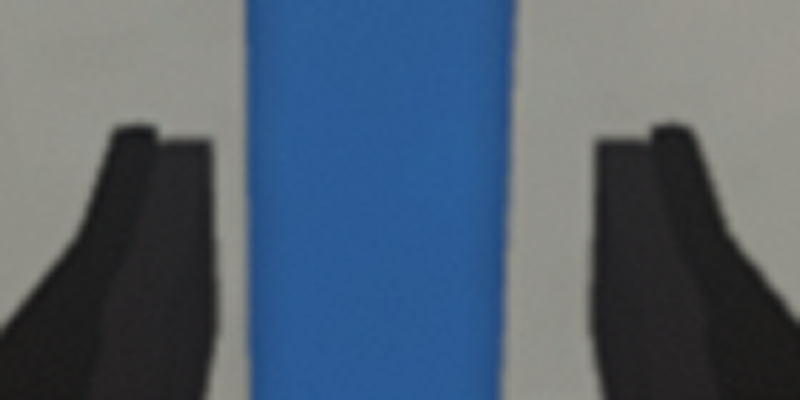

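Straddled with clearance either side. I start the swing in small arcs.

```bash
python3 -m pendant '0 0.003 -0.001 0 0.4; -0.0002 0.0084 0 3 0.4; -0.0002 0.0084 0 3 0.4; -0.0002 0.0084 0 3 0.4;-0.0002 0.0084 0 3 0.4; 0 0 0 0 0.4'; python3 look.py wrist w9
```

```text
time: 14.3
tcp_pos: [0.5483, -0.0756, 0.046]
ee_rot: [-2.087, 2.345, -0.002]
wrist_force: [1.8, 0.2, 0.3]
width: 0.0347
14.3 [ 0.54833533 -0.07560759  0.04603013] az x -96.66884703477488 [1.78302968 0.15513297 0.31871021] [ 0.13692474 -0.18048189  0.00059472] [ 1.55873142e-01  4.56326193e-01 -3.87677460e-01  7.88665243e-05
 -7.24379609e-01 -2.72326180e-01]
```

View pics/w9.png

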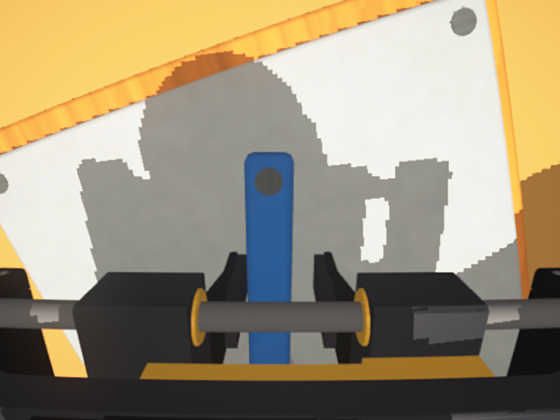

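```bash
python3 -m pendant '-0.0002 0.0084 0 3 0.4; -0.0002 0.0084 0 3 0.4; -0.0002 0.0084 0 3 0.4;-0.0002 0.0084 0 3 0.4; 0 0 0 0 0.4'; python3 -m pendant '-0.0002 0.0084 0 3 0.4; -0.0002 0.0084 0 3 0.4; 0 0 0 0 0.4';python3 look.py wrist w10
```

```text
time: 14.85
tcp_pos: [0.516, -0.0684, 0.046]
ee_rot: [-1.832, 2.55, -0.002]
wrist_force: [1.6, 0.4, 0.5]
width: 0.0348
time: 15.15
tcp_pos: [0.5002, -0.0623, 0.0458]
ee_rot: [-1.697, 2.642, -0.001]
wrist_force: [1.9, -0.3, -0.1]
width: 0.0351
15.15 [ 0.50024176 -0.06234716  0.04582133] az x -114.56879927675159 [ 1.85980896 -0.25627342 -0.07168582] [ 0.06996305 -0.50890652  0.01529665] [ 1.98767679e-01  3.91460105e-01 -5.09028004e-01  5.16030706e-04
 -6.68834412e-01 -6.27979152e-01]
```

View pics/w10.png

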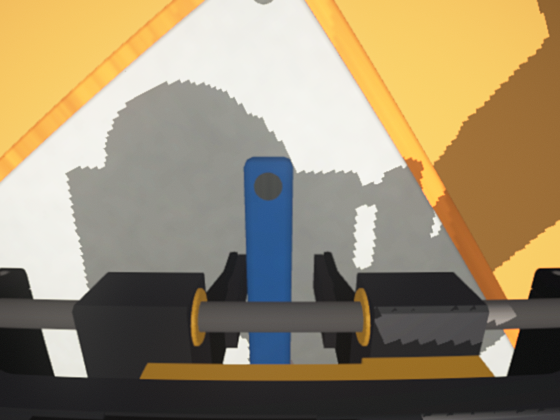

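```bash
cat > tq.py <<'E'
from h import *
from station import status
s=status.state();f=s["wrist_force"];n=np.array([.5739,.0834]);r=s["tcp_pos"][:2]-n
Rt=R.from_rotvec(s["ee_rot"]).as_matrix()
print("t",s["time"],"az",np.degrees(np.arctan2(r[1],r[0])),"toolaz",np.degrees(np.arctan2(Rt[1,0],Rt[0,0])),"r",np.hypot(*r),"Ftool",-(Rt.T@f), "torque cw",(r[0]*f[1]-r[1]*f[0]))
E
for i in 1; do python3 -m pendant '-0.0001 0.0056 0 2 0.4; -0.0001 0.0056 0 2 0.4; 0 0 0 0 0.4'|grep force; python3 tq.py;  python3 -m pendant '-0.0001 0.0056 0 2 0.4; -0.0001 0.0056 0 2 0.4; 0 0 0 0 0.4'|grep force; python3 tq.py; done
```

```text
wrist_force: [3.2, 0.4, 0.4]
t 15.5 az -120.6895391501254 toolaz -118.58143680233658 r 0.16381713758633626 Ftool [1.92092668 2.63049968 0.37881935] torque cw 0.41898960588270123
wrist_force: [2.8, -0.0, 1.1]
t 15.8 az -124.68081759725636 toolaz -122.57948577305433 r 0.1643390430757419 Ftool [1.4635784  2.35622406 1.06147792] torque cw 0.3780416114115632
```

```bash
for i in 1; do python3 -m pendant '-0.0003 0.0056 0 2 0.4; 0 0 0 0 0.4'|grep force; python3 tq.py;  python3 -m pendant '-0.0003 0.0056 0 2 0.4; 0 0 0 0 0.4'|grep force; python3 tq.py; python3 -m pendant '-0.0003 0.0056 0 2 0.4; 0 0 0 0 0.4'|grep force; python3 tq.py; done; python3 look.py wrist w11; python3 look.py top t11
```

```text
wrist_force: [2.8, 0.2, 0.8]
t 16.0 az -126.68568606498197 toolaz -124.58845488652207 r 0.1646256258254307 Ftool [1.71603203 2.21094169 0.80365705] torque cw 0.353379303478032
wrist_force: [2.9, -1.0, 0.9]
t 16.2 az -128.69229860869748 toolaz -126.59527072159835 r 0.1647605117435174 Ftool [0.8815279  2.91929485 0.9176766 ] torque cw 0.4753673387126328
wrist_force: [1.9, -1.1, 1.9]
t 16.4 az -130.65745563549953 toolaz -128.59494394257504 r 0.1648060482353787 Ftool [0.34139286 2.1706933  1.86597304] torque cw 0.3555327756934727
16.4 [ 0.46652305 -0.04162489  0.04536659] az x -128.59494394257504 [ 1.91025149 -1.0868607   1.8654723 ] [-0.21072727 -0.78030256  0.02657326] [ 2.59263243e-01  3.45303579e-01 -5.93561579e-01  1.96319382e-04
 -6.32364695e-01 -9.33030507e-01]
16.45 [ 0.46650031 -0.04165161  0.04534229] az x -128.58674823104866 [ 1.95142124 -0.4431801   1.64427591] [-0.25067791 -0.65616246  0.075641  ] [ 2.59167067e-01  3.45440321e-01 -5.93370868e-01  7.29079555e-05
 -6.32707725e-01 -9.32691802e-01]
```

View pics/t11.png

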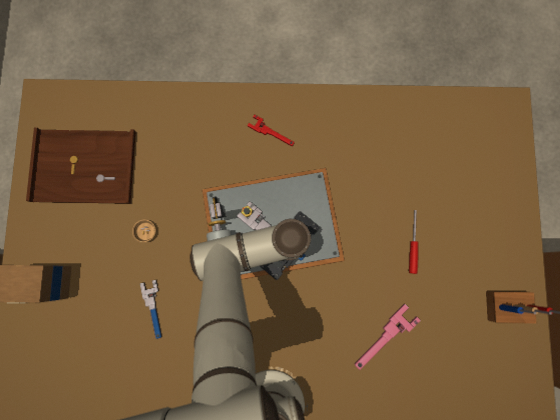

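```bash
for i in 1; do python3 -m pendant '-0.0003 0.0056 0 2 0.4; 0 0 0 0 0.4'|grep force; python3 tq.py;  python3 -m pendant '-0.0003 0.0056 0 2 0.4; 0 0 0 0 0.4'|grep force; python3 tq.py;  done
```

```text
wrist_force: [2.8, -2.3, 1.0]
t 16.7 az -132.6153723528354 toolaz -130.62907677728586 r 0.16484284181057182 Ftool [0.05874391 3.57543318 1.00472846] torque cw 0.5887044127297909
wrist_force: [2.9, -2.3, 0.6]
t 16.9 az -134.564398215732 toolaz -132.61738720316143 r 0.16486025846556668 Ftool [0.22708124 3.6684285  0.64152016] torque cw 0.6031681531818023
```

```bash
python3 -m pendant '-0.0003 0.0056 0 2 0.4; 0 0 0 0 0.4;0 0 0 0 0.4'|grep force; python3 tq.py
```

```text
wrist_force: [2.9, -2.4, 1.5]
t 17.2 az -136.49978504102188 toolaz -134.61685415534404 r 0.16476811045693399 Ftool [0.308357   3.72204555 1.54560062] torque cw 0.6113413137585662
```

```bash
python3 look.py wrist w12; python3 look.py top t12; python3 look.py scene s12
python3 - <<'E'
from h import *
c=np.load("pics/t12.npz"); a=cv2.resize(c["img"][190:290,200:350],(750,500),interpolation=cv2.INTER_CUBIC); cv2.imwrite("pics/t12z.png",a)
c=np.load("pics/s12.npz"); cv2.imwrite("pics/s12z.png",cv2.resize(c["img"][160:280,190:380],(760,480),interpolation=cv2.INTER_CUBIC))
c=np.load("pics/w12.npz"); im=c["img"];u,v,P=cloud(c); hsv=cv2.cvtColor(im,cv2.COLOR_BGR2HSV)[v,u]
blue=(hsv[:,0]>95)&(hsv[:,0]<125)&(hsv[:,1]>120)&(P[:,2]>.045)&(u<330)&(P[:,2]<.065)
W=onz(c,np.c_[u,v][blue],.056); r=cv2.minAreaRect(np.float32(W[:,:2]*1000)); print(r)
E
```

```text
17.2 [ 0.45438186 -0.03001933  0.04531894] az x -134.61685415534404 [ 2.86691464 -2.39442962  1.54437547] [-0.79598865 -0.87626268  0.04608957] [ 2.92596430e-01  3.27964980e-01 -6.24132222e-01  2.82655350e-05
 -6.19320536e-01 -1.07133054e+00]
17.25 [ 0.45440452 -0.0300042   0.04532334] az x -134.64393539656248 [ 3.14190554 -2.65675372  1.27318243] [-0.88834492 -0.89422106  0.03071361] [ 2.92595325e-01  3.27959644e-01 -6.24105553e-01 -1.91096344e-05
 -6.19273378e-01 -1.07176349e+00]
17.3 [ 0.45442567 -0.0299963   0.04533733] az x -134.6602976887685 [ 3.06422068 -3.36005695  1.7817207 ] [-0.95249806 -0.9204982   0.03334065] [ 2.92620014e-01  3.27901279e-01 -6.24169383e-01  3.19036175e-05
 -6.19120951e-01 -1.07211527e+00]
((455.55853271484375, -36.86464309692383), (109.8499526977539, 22.293315887451172), 45.61421203613281)
```

View pics/w12.png

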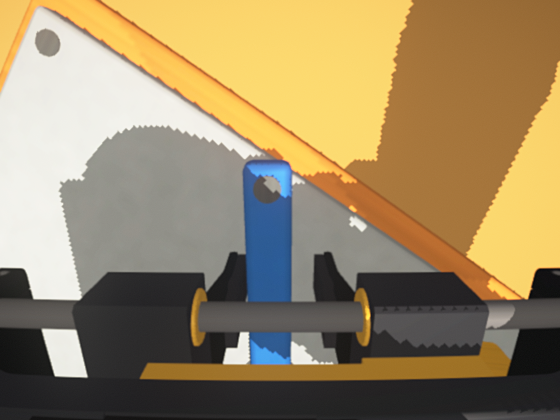

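View pics/t12z.png

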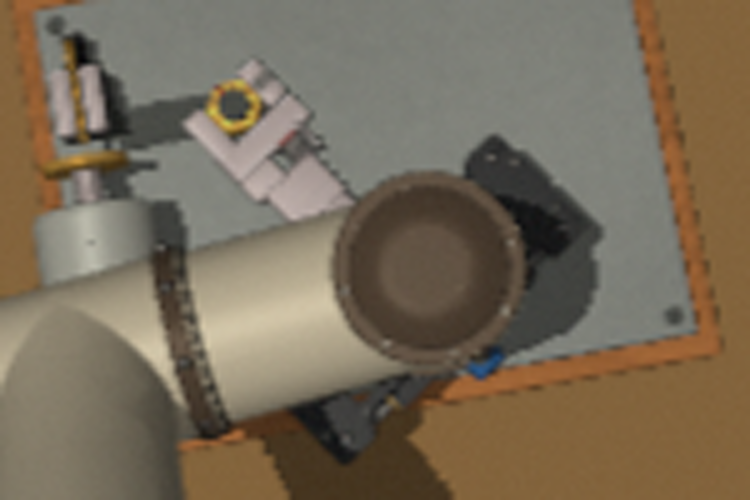

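View pics/s12z.png

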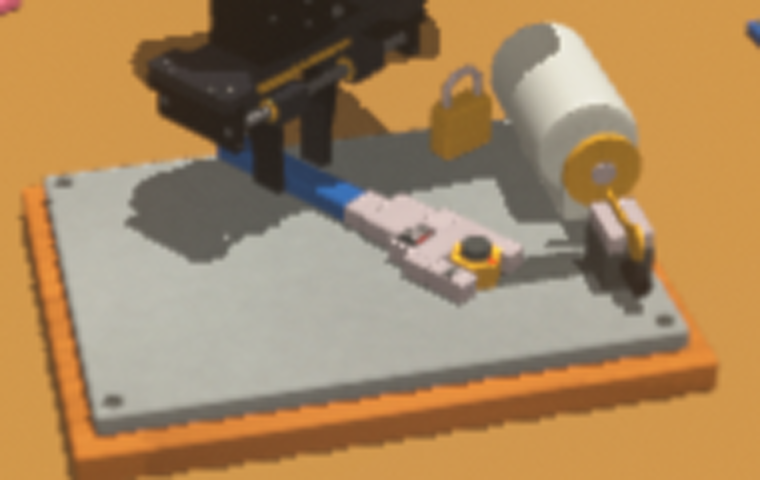

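```bash
python3 -m pendant '-0.0003 0.0056 0 2 0.4; 0 0 0 0 0.4;0 0 0 0 0.4'|grep force; python3 tq.py; python3 -m pendant '0 0 0 0 0.4'|grep force;python3 tq.py; python3 -m pendant '0 0 0 0 0.4'|grep force;python3 tq.py
```

```text
wrist_force: [2.8, -4.0, -0.5]
t 17.65 az -138.47797899418472 toolaz -136.6744049797388 r 0.16476341915380643 Ftool [-0.70026951  4.88866887 -0.48336086] torque cw 0.8086998240862251
wrist_force: [3.3, -3.8, 0.6]
t 17.75 az -138.47421595975132 toolaz -136.6858922099692 r 0.16473586517712782 Ftool [-0.1649028   5.03869775  0.5881112 ] torque cw 0.8305037099028441
wrist_force: [3.0, -3.8, 1.9]
t 17.85 az -138.472869090703 toolaz -136.70002302968382 r 0.16474492196652316 Ftool [-0.41964812  4.83257735  1.91983674] torque cw 0.7979166480832967
```

```bash
python3 -m pendant '-0.0003 0.0056 0 2 0.4; 0 0 0 0 0.4;0 0 0 0 0.4'|grep force; python3 tq.py; python3 -m pendant '0 0 0 0 0.4'|grep force;python3 tq.py; python3 -m pendant '0 0 0 0 0.4'|grep force;python3 tq.py
```

```text
wrist_force: [3.5, -4.6, 0.8]
t 18.15 az -140.43646459374946 toolaz -138.6913060786028 r 0.1647203985265978 Ftool [-0.37912482  5.80574739  0.75919026] torque cw 0.9577821147884564
wrist_force: [3.0, -3.6, 0.8]
t 18.25 az -140.43673336363344 toolaz -138.69249367998154 r 0.16471850020272563 Ftool [-0.15470219  4.69499642  0.80350948] torque cw 0.7737708822958215
wrist_force: [3.4, -5.2, 1.7]
t 18.35 az -140.4340322528634 toolaz -138.69441059674648 r 0.16471629810677876 Ftool [-0.90007777  6.1527257   1.72718809] torque cw 1.0174994909810406
```

```bash
python3 -m pendant '-0.0003 0.0042 0 1.5 0.4; 0 0 0 0 0.4;0 0 0 0 0.4'|grep force; python3 tq.py; python3 -m pendant '0 0 0 0 0.4'|grep force;python3 tq.py; python3 -m pendant '0 0 0 0 0.4'|grep force;python3 tq.py;python3 -m pendant '0 0 0 0 0.4'|grep force;python3 tq.py; python3 look.py wrist w13
python3 - <<'E'
from h import *
c=np.load("pics/w13.npz"); im=c["img"];u,v,P=cloud(c); hsv=cv2.cvtColor(im,cv2.COLOR_BGR2HSV)[v,u]
blue=(hsv[:,0]>95)&(hsv[:,0]<125)&(hsv[:,1]>120)&(P[:,2]>.045)&(u<330)&(P[:,2]<.065)
W=onz(c,np.c_[u,v][blue],.056); r=cv2.minAreaRect(np.float32(W[:,:2]*1000)); print(r)
E
```

```text
wrist_force: [3.6, -4.7, 0.6]
t 18.65 az -141.85227639149838 toolaz -140.1854623910642 r 0.16470803945983747 Ftool [-0.25513613  5.8868144   0.55731121] torque cw 0.9704014946168557
wrist_force: [3.8, -4.9, 1.6]
t 18.75 az -141.8557998783256 toolaz -140.1901797078252 r 0.16469064997154623 Ftool [-0.22546477  6.21069778  1.55191524] torque cw 1.0234568798334776
wrist_force: [2.9, -4.8, 1.4]
t 18.85 az -141.84692820569828 toolaz -140.1891078465819 r 0.16465933676971775 Ftool [-0.88634057  5.52189883  1.38520268] torque cw 0.9130370648667661
wrist_force: [4.1, -4.7, 1.1]
t 18.95 az -141.84626877985275 toolaz -140.19027430890077 r 0.16469431087817923 Ftool [0.17469069 6.25830179 1.10602213] torque cw 1.029417115410355
18.95 [ 0.44439164 -0.01834379  0.04531496] az x -140.19027430890077 [ 4.14138824 -4.69511423  1.10677411] [-1.49254504 -1.06522437  0.02428983] [ 3.26490703e-01  3.13494504e-01 -6.49439308e-01  5.74146339e-04
 -6.08335629e-01 -1.20294743e+00]
((444.83026123046875, -25.51879119873047), (110.29574584960938, 22.056636810302734), 40.31232452392578)
```

```bash
python3 -m pendant '0.0002 -0.004 0 -1.5 0.4; 0.0002 -0.004 0 -1.5 0.4; 0 0 0 0 0.4'|grep force; python3 tq.py;python3 -m pendant '0.0002 -0.004 0 -1.5 0.4; 0.0002 -0.004 0 -1.5 0.4; 0 0 0 0 0.4'|grep force; python3 tq.py
```

```text
wrist_force: [4.4, -4.1, 1.2]
t 19.3 az -138.99911055017355 toolaz -137.1920558378427 r 0.1647490135979002 Ftool [0.476949   5.97520181 1.22449903] torque cw 0.9814040007647361
wrist_force: [3.5, -3.8, -1.3]
t 19.6 az -136.3013998540387 toolaz -134.23813179617775 r 0.16492558586066328 Ftool [-0.30784458  5.14821839 -1.2656405 ] torque cw 0.8503259827675412
```

```bash
python3 look.py wrist w14; python3 look.py scene s14
python3 - <<'E'
from h import *
c=np.load("pics/w14.npz"); im=c["img"];u,v,P=cloud(c); hsv=cv2.cvtColor(im,cv2.COLOR_BGR2HSV)[v,u]
blue=(hsv[:,0]>95)&(hsv[:,0]<125)&(hsv[:,1]>120)&(P[:,2]>.045)&(u<330)&(P[:,2]<.065)
W=onz(c,np.c_[u,v][blue],.056); r=cv2.minAreaRect(np.float32(W[:,:2]*1000)); print(r)
c=np.load("pics/s14.npz"); cv2.imwrite("pics/s14z.png",cv2.resize(c["img"][150:280,210:370],(738,600),interpolation=cv2.INTER_CUBIC))
E
```

```text
19.6 [ 0.45466144 -0.03054127  0.04520201] az x -134.23813179617775 [ 3.47348565 -3.81212747 -1.26623393] [-1.15934825 -1.08052263  0.03446641] [ 2.91174270e-01  3.28414808e-01 -6.23769208e-01 -1.19972197e-04
 -6.18733203e-01 -1.06317759e+00]
19.65 [ 0.45469641 -0.03052237  0.04521753] az x -134.2500335757022 [ 4.25928708 -4.87056069 -0.39708525] [-1.25186806 -1.13089968 -0.02393721] [ 2.91328686e-01  3.28315902e-01 -6.24001637e-01  2.05497478e-04
 -6.18369145e-01 -1.06380491e+00]
((455.91363525390625, -37.470542907714844), (109.75269317626953, 22.129358291625977), 45.778533935546875)
```

View pics/w14.png

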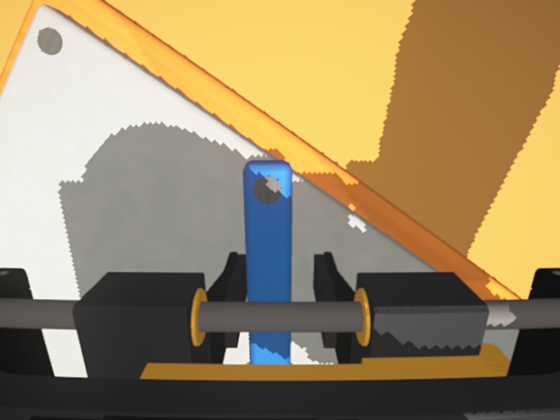

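View pics/s14z.png

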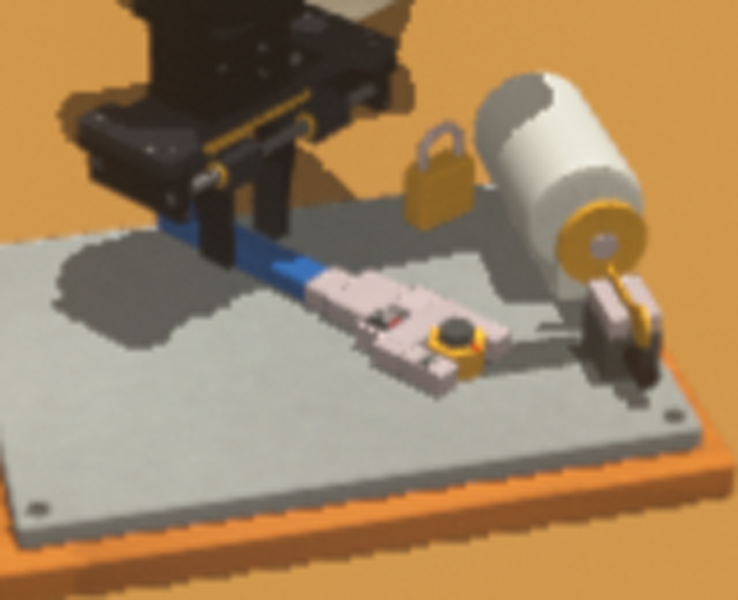

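```bash
for i in 1 ; do python3 -m pendant '0 0 0 0 0.4;0 0 0 0 0.4;0 0 0 0 0.4'>/dev/null; python3 tq.py;python3 -m pendant '0 0 0 0 0.4;0 0 0 0 0.4;0 0 0 0 0.4'>/dev/null; python3 tq.py;python3 -m pendant '0 0 0 0 0.4;0 0 0 0 0.4;0 0 0 0 0.4'>/dev/null; python3 tq.py;python3 -m pendant '0 0 0 0 0.4;0 0 0 0 0.4;0 0 0 0 0.4'>/dev/null; python3 tq.py; done
```

```text
t 20.0 az -136.31348578781152 toolaz -134.23828435431093 r 0.16489834337859818 Ftool [-0.2660283   6.94020732 -0.64763341] torque cw 1.1453004955451505
t 20.3 az -136.31047861117685 toolaz -134.23837866327656 r 0.16489659805592113 Ftool [-0.22829228  5.67974527 -0.33012265] torque cw 0.9373358326979798
t 20.6 az -136.31499688291558 toolaz -134.2399331428406 r 0.16491066538959223 Ftool [ 0.77987423  6.3348381  -0.10946295] torque cw 1.0393457871973224
t 20.9 az -136.31326639999025 toolaz -134.2388898651431 r 0.1648980927643699 Ftool [ 0.5048518   6.04000148 -0.61752709] torque cw 0.9923506394301305
```

```bash
for i in 1 ; do python3 -m pendant '0.0002 -0.003 0 -1 0.4;0 0 0 0 0.4;0 0 0 0 0.4;0 0 0 0 0.4'>/dev/null; python3 tq.py;python3 -m pendant '0 0 0 0 0.4;0 0 0 0 0.4;0 0 0 0 0.4'>/dev/null; python3 tq.py;python3 -m pendant '0.0002 -0.003 0 -1 0.4;0 0 0 0 0.4;0 0 0 0 0.4'>/dev/null; python3 tq.py;python3 -m pendant '0 0 0 0 0.4;0 0 0 0 0.4;0 0 0 0 0.4'>/dev/null; python3 tq.py; done; python3 look.py wrist w15;python3 - <<'E'
from h import *
c=np.load("pics/w15.npz"); im=c["img"];u,v,P=cloud(c); hsv=cv2.cvtColor(im,cv2.COLOR_BGR2HSV)[v,u]
blue=(hsv[:,0]>95)&(hsv[:,0]<125)&(hsv[:,1]>120)&(P[:,2]>.045)&(u<330)&(P[:,2]<.065)
W=onz(c,np.c_[u,v][blue],.056); r=cv2.minAreaRect(np.float32(W[:,:2]*1000)); print(r)
E
```

```text
t 21.3 az -135.34730715136806 toolaz -133.22483776951958 r 0.16515354394488144 Ftool [ 0.12386637  4.44282273 -2.66764708] torque cw 0.7323955557864396
t 21.6 az -135.34823286010248 toolaz -133.21409774248562 r 0.16514437356369777 Ftool [ 1.29763797  3.75814112 -1.39656533] torque cw 0.6121772156701674
t 21.9 az -134.23155643123903 toolaz -132.21311321879787 r 0.1652342543267135 Ftool [ 1.05708824  3.61544769 -2.45410164] torque cw 0.5908666095547677
t 22.2 az -134.2674105424432 toolaz -132.21427164285987 r 0.16523300852192613 Ftool [ 0.42969506  3.98270931 -2.95255044] torque cw 0.6550842712811809
22.2 [ 0.45856602 -0.03492168  0.04528673] az x -132.21427164285987 [ 3.23808127 -2.35792652 -2.95282536] [-0.68364487 -0.83286993  0.07046885] [ 2.78880746e-01  3.33934975e-01 -6.13830278e-01  3.59115249e-05
 -6.23169506e-01 -1.01568794e+00]
((460.0376892089844, -41.71640396118164), (109.80074310302734, 22.12737274169922), 47.74496841430664)
```

View pics/w15.png

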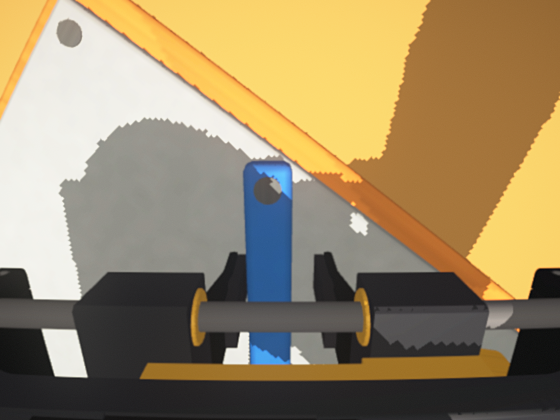

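```bash
for i in 1 ; do python3 -m pendant '0.0002 -0.003 0 -1 0.4;0 0 0 0 0.4;0.0002 -0.003 0 -1 0.4;0 0 0 0 0.4; 0 0 0 0 0.4'>/dev/null; python3 tq.py;python3 -m pendant '0 0 0 0 0.4;0 0 0 0 0.4'>/dev/null; python3 tq.py;python3 -m pendant '0.0002 -0.003 0 -1 0.4;0 0 0 0 0.4;0.0002 -0.003 0 -1 0.4;0 0 0 0 0.4;0 0 0 0 0.4'>/dev/null; python3 tq.py;python3 -m pendant '0 0 0 0 0.4;0 0 0 0 0.4'>/dev/null; python3 tq.py; done; python3 look.py wrist w16;python3 - <<'E'
from h import *
c=np.load("pics/w16.npz"); im=c["img"];u,v,P=cloud(c); hsv=cv2.cvtColor(im,cv2.COLOR_BGR2HSV)[v,u]
blue=(hsv[:,0]>95)&(hsv[:,0]<125)&(hsv[:,1]>120)&(P[:,2]>.045)&(u<330)&(P[:,2]<.065)
W=onz(c,np.c_[u,v][blue],.056); r=cv2.minAreaRect(np.float32(W[:,:2]*1000)); print(r)
cv2.imwrite("pics/w16z.png",cv2.resize(im[140:300,200:360],(600,600),interpolation=cv2.INTER_CUBIC))
E
```

```text
t 22.75 az -132.17479110428766 toolaz -130.21503952933557 r 0.16557265911016883 Ftool [ 0.00197182  1.43201657 -1.72075534] torque cw 0.23692178186278873
t 22.95 az -132.18182519934376 toolaz -130.20775518272606 r 0.16554797771898933 Ftool [-1.22641645  2.40119248 -1.35760413] torque cw 0.4042612331500921
t 23.45 az -130.1293084805218 toolaz -128.21763559988761 r 0.165714124056445 Ftool [-0.48745564 -0.21179989 -0.07656632] torque cw -0.03238735319340037
t 23.65 az -130.14298204182143 toolaz -128.20846443860796 r 0.16569336249057384 Ftool [ 0.08556797 -0.92609995  0.0461348 ] torque cw -0.15383867753219252
23.65 [ 0.46707794 -0.0432623   0.04530241] az x -128.20846443860796 [-0.6747631   0.64005161  0.04626119] [ 0.0118745   0.07757409 -0.01388145] [ 2.55232870e-01  3.46277924e-01 -5.91989038e-01 -8.65733323e-05
 -6.32704335e-01 -9.22026565e-01]
((466.5252990722656, -47.82809066772461), (109.99954223632812, 21.777292251586914), 50.90446472167969)
```

View pics/w16z.png

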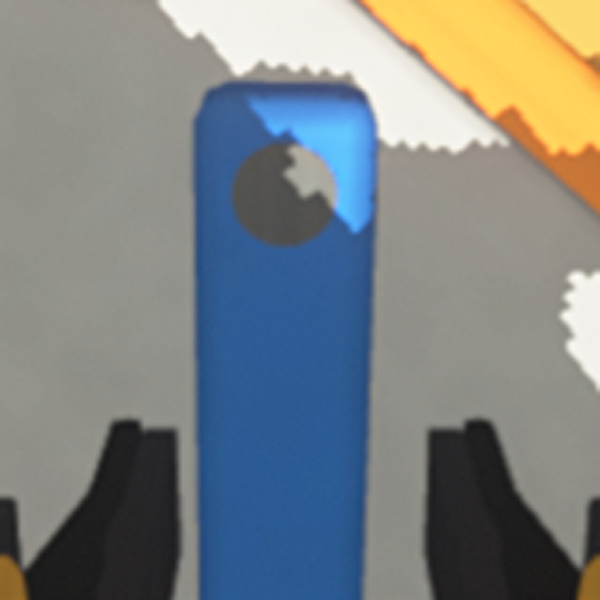

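```bash
python3 -m pendant '0 -0.003 0 0 0.4; 0 0 -0.01 0 0.4; 0 0 -0.02 0 0.4; 0 0 -0.05 0 0.4; 0 0 -0.05 0 0.4; -0.05 0 0 0 0.4; -0.05 0 0 0 0.4; -0.05 0 0 0 0.4; -0.04 0 0 0 0.4;0 0 0 0 0.4'; python3 look.py wrist w17
```

```text
time: 24.7
tcp_pos: [0.5898, 0.1077, 0.1754]
ee_rot: [-1.376, 2.822, -0.001]
wrist_force: [-0.8, -0.6, -0.1]
width: 0.0348
24.7 [0.58981156 0.10765889 0.17536405] az x -128.00399102017138 [-0.81928141 -0.6420725  -0.09241873] [ 0.01720431  0.14802632 -0.00794766] [ 4.50566284e-01  3.77055567e-01 -1.27922467e-01  4.99548562e-04
 -1.06368942e+00 -1.11410434e+00]
```

View pics/w17.png

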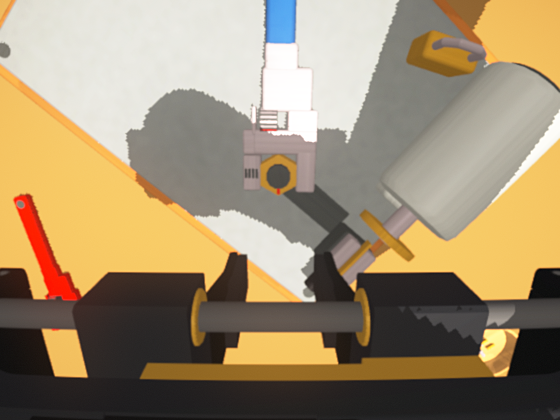

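Run:
```python
from h import *
out=[]
for n,x,y in (("w5",235,95),("w17",225,95)):
    c=np.load(f"pics/{n}.npz"); im=c["img"]
    out.append(cv2.resize(im[y:y+110,x:x+100],(390,429),interpolation=cv2.INTER_CUBIC))
    hsv=cv2.cvtColor(im,cv2.COLOR_BGR2HSV).astype(int); H,S,V=hsv[...,0],hsv[...,1],hsv[...,2]
    m=np.zeros(H.shape,bool); m[y+50:y+110,x:x+100]=1
    red=m&((H<6)|(H>174))&(S>180)&(V>100); br=m&(H>13)&(H<28)&(S>120)&(V>60); br|=red
    v,u=np.nonzero(red); r=onz(c,[[u.mean(),v.mean()]],.058)[0]
    cn,_=cv2.findContours(br.astype(np.uint8),0,2); cn=max(cn,key=cv2.contourArea)[:,0,:].astype(float)
    W=onz(c,cn,.058)[:,:2]; mo=cv2.moments(np.float32(W*1000)); ctr=np.array([mo["m10"],mo["m01"]])/mo["m00"]/1000
    # hex orientation: 6-fold phase of radius
    d=W-ctr; a=np.arctan2(d[:,1],d[:,0]); rr=np.hypot(*d.T)
    g=np.linspace(-np.pi,np.pi,721); o=np.argsort(a); ri=np.interp(g,a[o],rr[o],period=2*np.pi)
    ph=-np.degrees(np.angle((ri*np.exp(-6j*g)).sum()))/6*-1
    rv=r[:2]-ctr; print(n,len(u),"red az",np.degrees(np.arctan2(rv[1],rv[0])),np.hypot(*rv),"ctr",ctr,"hexphase",-ph, "mark",r)
cv2.imwrite("pics/cmp.png",np.hstack(out))
```

```text
w5 8 red az 94.4187389545517 0.015854655202931393 ctr [0.57403452 0.08189033] hexphase -27.0151065639561 mark [0.57281299 0.09769786 0.058     ]
w17 9 red az 49.88468117491292 0.015885904453271673 ctr [0.57208432 0.08261292] hexphase -4.988388706934062 mark [0.58232006 0.09476165 0.058     ]
```

View pics/cmp.png

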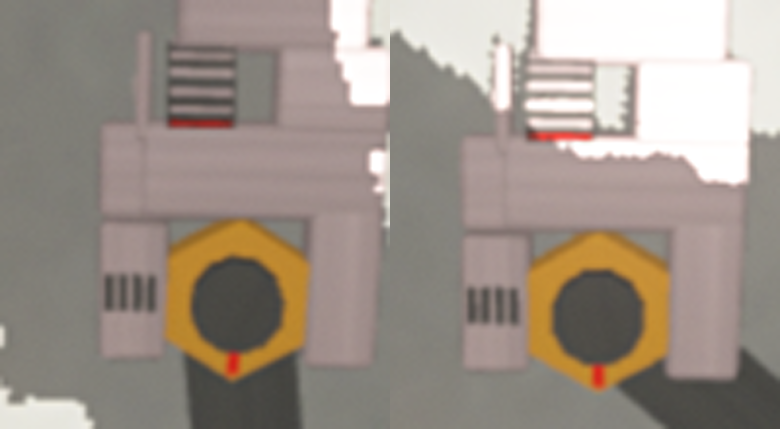

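Run:
```python
from h import *
c=np.load("pics/w17.npz");u,v,P=cloud(c)
for n,(a,b,e,f) in {"handle":(266,294,5,35),"jawL":(246,256,165,185),"jawR":(302,312,150,185),"body":(268,305,75,100)}.items():
    k=(u>a)&(u<b)&(v>e)&(v<f); print(n,np.median(P[k][:,2]))
from station import order
print(order.finish_job())
```

```text
handle 0.05558101518521458
jawL 0.05604723990863719
jawR 0.055790877781285414
body 0.05586653956220533
the job is handed in; nothing more can be done
None
```

I closed the jaws onto the nut, tightened it clockwise, let go and handed the job in at about 25 s of the 72 s. No verdict is given, so the results below come from my own checks.

- **Jaws:** five worm strokes of about 15 mm at 7–14 N closed them. On the last stroke the force along the stroke rose to about 12 N and the tip slipped. The camera showed both jaws against the flats and the red mark not visibly moved.
- **Tightening:** I swung the handle with the open fingers straddling it. The highest steady torque was about 1.0 N m, or 6 N at the handle.
- **Letting go:** I backed off slowly until the force was zero, then lifted clear. The handle sprang back about 0.18 rad, far more than the 0.04 of a nut still running. That agrees with a nut that is home and a stud twist of roughly 0.15 to 0.2.
- **Final pictures:** the mark had turned about 44.5° (0.78 rad). The wrench lies flat, its top 16 mm above the bed along its whole length, and the jaws are still snug. The padlock looked undisturbed, I never went near the dish or the screwdriver, and the robot was touching nothing.

**Checks that disagreed:**
- A rough fit to the nut's hexagon outline gave a turn of only about 38°. I trusted the red mark and the wrench angle (43.8°) instead.
- Torque did not rise by the 6 N m per rad expected while loading, and it stayed near 1.0 N m for the first few degrees of backing off.
- The nut's home position is inferred from torque and springback, not read directly.

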